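# Feel along a bracket's weld bead on the floating nest

### The arm

A 7-joint arm with a two-finger parallel gripper is mounted at the origin on the work surface. World frame = base frame: x ahead of the robot, y to its left, z up, the work surface at z = 0. Lengths are in m, angles in degrees, forces in N, time in s.
With the tool pointing down it reaches from about 0.425 to 0.875 m from the base axis. Payload 4.7 kg.
Tool frame: the origin (TCP) lies at the very end of the fingers, on their centre line; the grasp point (between the pads) lies 19 mm behind it; z points along the fingers, y is the direction in which the jaws open and shut (so a half turn about z gives the same grasp; the last joint's range is limited). The gripper opens to 87 mm and grips with 3 to 60 N. Pads are 19 mm wide; open, the fingers measure 117 mm over their backs; the gripper's body (75 mm by 190 mm) begins 51 mm behind the grasp point.
Start: joints at [71.052, 18.392, -4.016, 83.108, 1.295, 78.541, -3.26], TCP at [0.22, -0.612, 0.223] pointing down, gripper open.
Joint ranges: [-163.93, 163.93], [-17.29, 119.83], [-79.2, 71.16], [3.27, 140.29], [-89.18, 269.18], [5.43, 117.66], [-154.24, 154.24]. Speed limits (degrees/s): [147.25, 147.25, 180, 180, 180, 180, 180].

### API

Orientations are given as [roll, pitch, yaw] about the fixed x, y, z axes, in that order (R = Rz(yaw) Ry(pitch) Rx(roll)).
In Python, from cell import monitor, read_camera, camera_info, env, look_for gives the robot as it stands.
- The arm moves only by the tool servo_tool, never from a script. Its argument "commands" is one flat list of numbers, 6 for each row, row after row: the shift along the tool's x, y, z in mm, then the turn, a rotation vector about the tool's x, y, z in degrees. A call has 1 to 10 rows; each row shifts and turns the commanded pose from where the row before left it, along the tool's axes as they then stand; what a row does not reach is not made up. A row lasts 1/10 s, in which the tool goes at most 50 mm and 8.59 degrees, less where a joint would pass 70% of its speed; a pose out of reach is approached as far as the arm can. A call is refused whole if a number of a shift passes 50 or a number of a turn 8.59, either way. A call with a gripper value outside its range is refused whole. "jaw" is the finger opening in mm, from 0 to 87, set as the call begins (left out, the last holds). The fingers move at their own pace and stop on an object; "newtons" is the grip in N (left out, the last holds). Time passes only in rows, so rows that do not move let the fingers close. It gives the time, the measured TCP pose, the force and the opening at its end, in the units of the state.
- monitor.get_obs(): the state, without advancing time (a new reading comes with each control period).
- read_camera(name): name is "scene" or "side" or "wrist"; returns (picture, depth): 384x512x3 uint8, red, green, blue; 384x512 float32, m along the optical axis (not along the pixel's ray), 0 where there is no reading.
- camera_info(name): a dict with "camera_matrix" (3x3 intrinsics, pixels), "R" (3x3) and "t" (3): a world point X has camera coordinates R X + t; the wrist camera has in their place "T_tool_cam" (4x4, takes a point from camera to tool coordinates, whose origin is the TCP and whose axes are the flange's). Camera axes: x right, y down, z forward; pixel columns grow to the right and rows downward; lengths in m; the calibration is good to about 2 mm. A picture is of the moment at which its call begins: read the wrist's pose just before it. camera_info takes no time and is no camera call.
- env.sign_off(): hands the job in, once; it reports no verdict.
Trained networks look in the newest picture that a camera, given by its name, has taken for a name from the list of things; names that differ only in an ending like _2 or _b are one class to them, and where a whole thing is asked for, a point or a joint stands for the part that bears it (a point fixed in the world has none). Each returns a list of dicts, best first, with "conf" (0 to 1); they miss things now and then, are a little off and sometimes report something else, mostly with a low value. They report only what shows in the picture. A call takes as long as a camera call.
- look_for(camera, label): "box" ([left, top, width, height] in pixels, round what is visible of it).
The state is a dict: "time_s": time; "qpos": joint angles; "joint_velocities": joint speeds; "effort": joint torques, N m; "tool_pos": TCP position; "tool_rot": TCP orientation; "force": force on the tool from outside, world axes, zero at the start; "wrist_torque": the same for the moment, N m; "grip_width": finger opening in m.
Only numpy, scipy, OpenCV 4.12 (cv2) and the standard library are available. Lean on these libraries where they do the work, as an engineer would, in place of code of your own. Each camera call takes 0.05 s, during which the arm holds its last target.

### The job

Check the curved weld bead on the blue coupler bracket for burrs: with the fingers shut, touch it at its red end and run the fingertips along the whole bead, over each yellow band in turn to the last one at the far end, touching the bare stretches between them as well. Touch so lightly that the sprung nest under the bracket never goes down near its stop, then take the hand away so that the nest comes back up. Leave the loose fittings around it where they stand.

Things in the scene. Friction and masses are not known exactly. Their poses are not given: they have to be found in the camera images.
- nest (a joint): how far the sprung top plate of the nest has sunk: 0 = fully up (rest), 0.014 m = on its stop. It moves straight down only, cannot be lifted, needs about 1.5 N to start moving and then 0.6 N per mm (about 4.5 N at 5 mm), is damped (40 N s/m) and rises again when let go
- fixture: fixed dark steel base of the nest, 250 x 170 x 10 mm, origin at the centre of its underside on the bench, z up, x along its long side. Over it floats an aluminium plate 240 x 160 mm (top 38 mm above the bench) carrying a blue bracket plate 200 x 105 mm (top 44 mm above the bench) with the bead on it. Corner screws stand no higher than the bracket
- band0: red-painted stretch of the bead at its starting end, about 25 mm long, same height and width as the rest of the bead; origin at its middle, on the crest; part of the sprung plate and sinks with it
- band1: yellow-painted stretch of the bead, number 1 after the red one, about 25 mm long, same height and width as the rest of the bead; origin at its middle, on the crest; part of the sprung plate and sinks with it
- band2: yellow-painted stretch of the bead, number 2 after the red one, about 25 mm long, same height and width as the rest of the bead; origin at its middle, on the crest; part of the sprung plate and sinks with it
- band3: yellow-painted stretch of the bead, number 3 after the red one, at the far end, about 25 mm long, same height and width as the rest of the bead; origin at its middle, on the crest; part of the sprung plate and sinks with it
- bead0: bare dark steel stretch of the bead between band0 and band1, about 30 mm long; origin at its middle, on the crest; sinks with the sprung plate
- bead1: bare dark steel stretch between band1 and band2, about 30 mm long; origin at its middle, on the crest. The whole bead is one continuous arc of 130 mm radius, 185 mm long, 10 mm wide, level round crest 49 mm above the bench at rest; in order band0, bead0, band1, bead1, band2, bead2, band3, origins 27.5 mm apart along the arc
- bead2: bare dark steel stretch of the bead between band2 and band3, about 30 mm long; origin at its middle, on the crest; sinks with the sprung plate
- coupler: brass quick-coupler half standing loose on the bench, 42 mm diameter, 56 mm high; origin at the centre of its underside; to be left alone
- cap: red plastic dust cap, loose on the bench, 40 mm diameter, 26 mm high; origin at the centre of its underside; to be left alone
- banjo: zinc-plated banjo bolt standing on its hex head, loose, head 25 mm, 40 mm high; origin at the centre of its underside; to be left alone
- adapter: yellow steel hex adapter standing loose, 36 mm across, 42 mm high; origin at the centre of its underside; to be left alone

How it is judged:
By the outcome, as a careful person would: the job done as asked, in the order asked, and still so for the second after the job is handed in, with the robot touching nothing.
It also fails if it takes over 42 s, if anything falls off the work surface, if the arm or the gripper's body presses on something with over 40 N, if the wrist force passes 120 N, or if a joint passes its speed limit or range.

## Working session

There is one attempt and no reset: what is moved stays moved. The work goes in short steps, Python scripts to look and compute and a tool call to move; the robot and the scene stay as the last step left them, time stands still between calls to the robot, and variables do not carry over. Pictures are saved under pics/ and viewed, and the job is handed in when it is done.

Besides the shell and the picture viewer there is one more tool, called after "Call:" by a JSON object that holds its "op" and its "data". servo_tool: Moves the arm, as the interface text tells. Its arguments: {"type":"object","properties":{"commands":{"type":"array","items":{"type":"number"}},"jaw":{"type":"number"},"newtons":{"type":"number"}},"required":["commands"]}

```bash
ls; mkdir -p pics; cat > h.py <<'E'
import numpy as np,cv2
from cell import monitor, read_camera, camera_info, env, look_for
def save(n,p): cv2.imwrite('pics/'+n+'.png',p[:,:,::-1])
E
python3 - <<'E'
from h import *
o=monitor.get_obs();print(o)
for c in ['scene','side','wrist']:
    p,d=read_camera(c);save(c+'0',p);np.savez('/tmp/%s0.npz'%c,p=p,d=d);print(c,camera_info(c))
E
```

```text
pics
{'time_s': 0.0, 'qpos': array([71.05281656, 18.4411489 , -4.01446706, 83.17423896,  1.29689819,
       78.54234566, -3.26123856]), 'joint_velocities': array([-0.03425678, -0.04010403, -0.05183469, -0.08007251,  0.02649477,
        0.01834724, -0.00454469]), 'effort': array([ 2.78947664e-04, -4.91289496e+01, -4.03695619e-01, -3.12525773e+01,
       -6.38461090e-02,  4.36897378e-02,  1.69724290e-04]), 'tool_pos': array([ 0.21944011, -0.61124411,  0.22144353]), 'tool_rot': array([-1.79887613e+02,  7.98340905e-03,  1.97550566e+01]), 'force': array([-0.58447297, -0.24019932, -0.79098773]), 'wrist_torque': array([-0.0098522 , -0.08229637, -0.01348218]), 'grip_width': 0.08694554044932531}
scene {'camera_matrix': array([[364.41158679,   0.        , 259.51887   ],
       [  0.        , 364.41158679, 195.04120377],
       [  0.        ,   0.        ,   1.        ]]), 'R': array([[-0.730286  ,  0.68297696, -0.01499433],
       [ 0.53156847,  0.55432932, -0.64043265],
       [-0.42908895, -0.47566951, -0.76786796]]), 't': array([ 0.39575251, -0.27935365,  1.09669227])}
side {'camera_matrix'
[... 192 characters left out ...]
27,  0.02300932],
       [-0.34581597,  0.46028722, -0.81764723],
       [ 0.45878871, -0.67719225, -0.57525957]]), 't': array([0.49211955, 0.25334551, 0.50101685])}
wrist {'camera_matrix': array([[295.65261162,   0.        , 255.31072478],
       [  0.        , 295.65261162, 192.27537698],
       [  0.        ,   0.        ,   1.        ]]), 'T_tool_cam': array([[ 2.34543830e-04, -9.59527524e-01, -2.81614766e-01,
         7.73523549e-02],
       [ 9.99999967e-01,  1.95705091e-04,  1.66040305e-04,
         1.05266304e-03],
       [-1.04206799e-04, -2.81614796e-01,  9.59527538e-01,
        -1.61343125e-01],
       [ 0.00000000e+00,  0.00000000e+00,  0.00000000e+00,
         1.00000000e+00]])}
```

View pics/scene0.png

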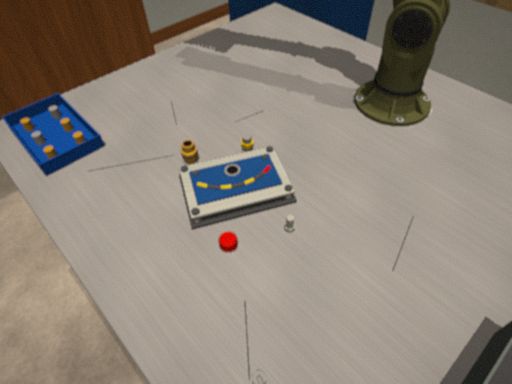

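View pics/side0.png

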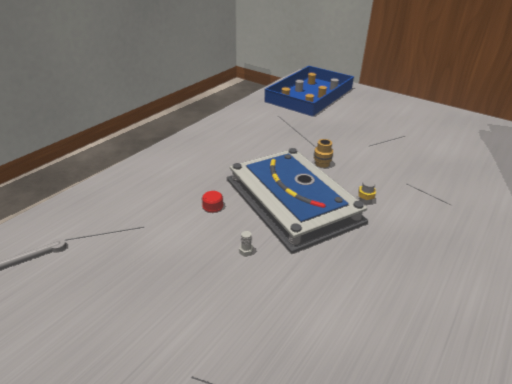

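View pics/wrist0.png

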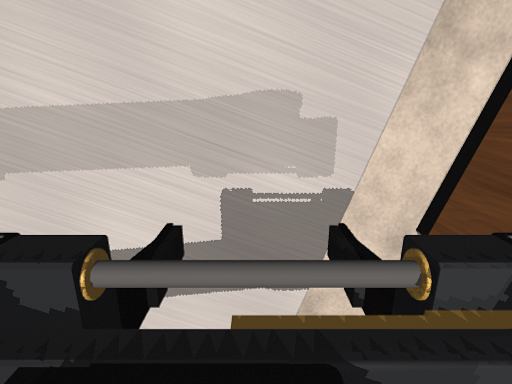

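Scene camera: nest centred near (237,185), red end at (267,169), far yellow at (202,185). Side camera: red at (318,204), far yellow at (273,162). Loose fittings: coupler (189,152), adapter (247,144), cap (228,241), and banjo (290,223) in the scene view.

```bash
cat >> h.py <<'E'
def pts(c,d,mask=None,z=None,info=None):
    i=info or camera_info(c);K=i['camera_matrix']
    v,u=np.nonzero(mask)
    r=np.stack([(u-K[0,2])/K[0,0],(v-K[1,2])/K[1,1],np.ones(len(u))],1)
    R=i['R'];t=i['t'];C=-R.T@t;D=r@R
    if z is None: s=d[v,u]
    else: s=(z-C[2])/D[:,2]
    return C+D*s[:,None],u,v
E
python3 - <<'E'
from h import *
for c in ['scene','side']:
    f=np.load('/tmp/%s0.npz'%c);p=f['p'];d=f['d']
    h=cv2.cvtColor(p,cv2.COLOR_RGB2HSV)
    H,S,V=[h[...,k].astype(int) for k in range(3)]
    for nm,m in [('yel',(H>20)&(H<35)&(S>150)&(V>150)),('red',((H<5)|(H>174))&(S>170)&(V>120))]:
        n,l,st,ce=cv2.connectedComponentsWithStats(m.astype(np.uint8),connectivity=8)
        for k in range(1,n):
            if st[k,4]>8:
                P,u,v=pts(c,d,l==k); Q,_,_=pts(c,d,l==k,z=.049)
                print(c,nm,ce[k].round(1),st[k,4],'depth',np.median(P,0).round(4),'z49',Q.mean(0).round(4))
    for n in ['coupler','cap','banjo','adapter','fixture','band0']:
        for r in look_for(c,n)[:2]: print(c,n,np.round(r['box'],1),round(r['conf'],2))
E
```

```text
scene yel [246.7 143.3] 33 depth [ 0.4557 -0.1417  0.0246] z49 [ 0.469  -0.1241  0.049 ]
scene yel [249.1 180.5] 31 depth [ 0.5477 -0.0276  0.047 ] z49 [ 0.5492 -0.0262  0.049 ]
scene yel [201.8 184.4] 29 depth [ 0.6344 -0.0932  0.0471] z49 [ 0.635 -0.092  0.049]
scene yel [225.5 186.4] 34 depth [ 0.5982 -0.0516  0.0468] z49 [ 0.5996 -0.05    0.049 ]
scene red [266.3 169.1] 23 depth [ 0.4939 -0.0262  0.0473] z49 [ 0.4955 -0.0249  0.049 ]
scene red [227.5 239.7] 227 depth [0.679  0.0496 0.0244] z49 [0.688 0.063 0.049]
scene red [228.7 249.7] 11 depth [0.6879 0.0625 0.0081] z49 [0.7013 0.0826 0.049 ]
scene coupler [179.2 143.   17.4  23.8] 0.59
scene cap [218.2 232.5  17.8  20.7] 0.83
scene banjo [286.  214.3  10.   18. ] 0.5
scene banjo [232.5 185.3  12.6   1. ] 0.28
scene adapter [241.3 136.2  13.1  19.7] 0.72
scene fixture [182.1 145.8 113.   82.7] 0.64
side yel [272.7 162.2] 18 depth [ 0.6308 -0.0925  0.0478] z49 [ 0.6306 -0.0924  0.049 ]
side yel [275.2 176.8] 24 depth [ 0.5976 -0.0526  0.048 ] z49 [ 0.5974 -0.0507  0.049 ]
side yel [366.2 192.2] 33 depth [ 0.4438 -0.1413  0.0255] z49 [ 0.4349 -0.1094  0.049 ]
side yel [290.5 191.9] 35 depth [ 0.5491 -0.0272  0.0481] z49 [ 0.5478 -0.0259  0.049 ]
side red [211.7 197.2] 189 depth [0.6737 0.0493 0.0256] z49 [0.6524 0.0728 0.049 ]
side red [317.3 203.5] 39 depth [ 0.4921 -0.026   0.0476] z49 [ 0.4914 -0.0245  0.049 ]
side coupler [314.3 135.4  15.8  33.1] 0.96
side cap [203.  189.5  19.4  25.3] 0.58
side banjo [241.  234.7  10.6  21.7] 0.56
side banjo [312.9 137.6  16.   30.7] 0.2
side adapter [358.5 181.1  14.5  21.8] 0.66
side fixture [228.8 150.  139.3 105.5] 0.84
side fixture [269.3 164.4   4.6  13.1] 0.17
side band0 [284.3 193.6  12.    1.1] 0.59
```

Call:
{"op": "servo_tool", "data": {"commands": [0, 0, 0, 0, 0, 6.6, 0, 0, 0, 0, 0, 6.6, 0, 0, 0, 0, 0, 6.6, 18, -40, 0, 0, 0, 0, 18, -40, 0, 0, 0, 0, 18, -40, 0, 0, 0, 0, 18, -40, 0, 0, 0, 0, 18, -40, 0, 0, 0, 0, 18, -40, 0, 0, 0, 0, 18, -40, 0, 0, 0, 0], "jaw": 0, "newtons": 10}}

```text
time_s: 1.75
tool_pos: [0.3465, -0.3302, 0.2229]
tool_rot: [179.9, -0.0, -0.0]
force: [1.2, 1.0, 0.2]
grip_width: 0.0152
```

Call:
{"op": "servo_tool", "data": {"commands": [18, -40, 0, 0, 0, 0, 18, -40, 0, 0, 0, 0, 18, -40, 0, 0, 0, 0, 18, -40, 0, 0, 0, 0, 18, -40, 0, 0, 0, 0, 18, -40, 0, 0, 0, 0, 18, -40, 0, 0, 0, 0, 0, 0, 0, 0, 0, 0, 0, 0, 0, 0, 0, 0, 0, 0, 0, 0, 0, 0]}}

```text
time_s: 2.75
tool_pos: [0.4717, -0.0532, 0.2225]
tool_rot: [180.0, 0.0, -0.1]
force: [-1.3, -0.1, 0.5]
grip_width: 0.0004
```

```bash
python3 - <<'E'
from h import *
from scipy.spatial.transform import Rotation as Ro
from scipy.optimize import least_squares
o=monitor.get_obs();p,d=read_camera('wrist');save('w1',p);np.savez('/tmp/w1.npz',p=p,d=d)
print(o['tool_pos'],o['tool_rot'],o['force'])
T=np.eye(4);T[:3,:3]=Ro.from_euler('xyz',o['tool_rot'],degrees=True).as_matrix();T[:3,3]=o['tool_pos']
i=camera_info('wrist');W=T@i['T_tool_cam']
inf=dict(camera_matrix=i['camera_matrix'],R=W[:3,:3].T,t=-W[:3,:3].T@W[:3,3])
h=cv2.cvtColor(p,cv2.COLOR_RGB2HSV);H,S,V=[h[...,k].astype(int) for k in range(3)]
for nm,m in [('yel',(H>20)&(H<35)&(S>150)&(V>120)),('red',((H<5)|(H>174))&(S>170)&(V>120))]:
    n,l,st,ce=cv2.connectedComponentsWithStats(m.astype(np.uint8),connectivity=8)
    for k in range(1,n):
        if st[k,4]>30:
            P,u,v=pts('',d,l==k,info=inf); Q,_,_=pts('',d,l==k,z=.049,info=inf)
            print(nm,ce[k].round(1),st[k],'depth',np.median(P,0).round(4),'z49',Q.mean(0).round(4))
E
```

```text
[ 0.47173822 -0.05317664  0.22245962] [ 1.79958684e+02  2.20740316e-02 -1.29941614e-01] [-1.27468786 -0.10141882  0.51002936]
yel [296.4  19.3] [284  10  25  20 242] depth [ 0.633  -0.096   0.0476] z49 [ 0.6326 -0.096   0.049 ]
yel [254.9  57.2] [246  46  19  24 209] depth [ 0.5979 -0.0543  0.0476] z49 [ 0.5976 -0.0541  0.049 ]
yel [410.4  71.9] [391  56  42  36 440] depth [ 0.5833 -0.2154  0.0546] z49 [ 0.5829 -0.218   0.049 ]
yel [233.3 106.1] [228  94  12  24 182] depth [ 0.5489 -0.0303  0.0473] z49 [ 0.5488 -0.0306  0.049 ]
yel [329.3 184.2] [320 175  27  28 195] depth [ 0.4572 -0.1449  0.0247] z49 [ 0.4607 -0.1409  0.049 ]
red [233.6 156. ] [228 145  12  23 166] depth [ 0.4941 -0.0299  0.0475] z49 [ 0.4942 -0.0297  0.049 ]
```

View pics/w1.png

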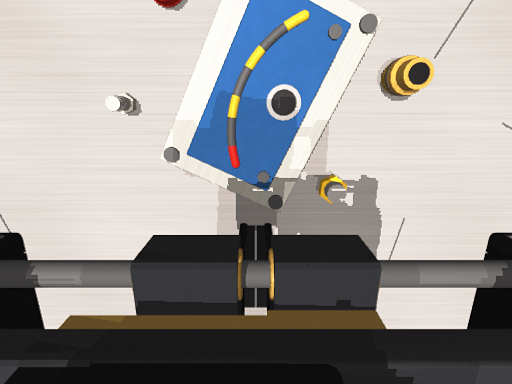

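```bash
python3 - <<'E'
from h import *
from scipy.optimize import least_squares
S={'scene':[(.4947,-.0255),(.5484,-.0269),(.5989,-.0508),(.6347,-.0926)],'side':[(.4918,-.0252),(.5485,-.0265),(.5975,-.0516),(.6307,-.0925)],'wrist':[(.4941,-.0298),(.5489,-.0304),(.5978,-.0542),(.6328,-.096)]}
def arc(x,s):  # centre c, angle a0 at s=0, clockwise
    a=x[2]-s/.13; return np.stack([x[0]+.13*np.cos(a),x[1]+.13*np.sin(a)],-1)
s=np.array([0,.055,.11,.165])
for n,Pn in list(S.items())+[('mean',(np.array(S['scene'])+S['side']+2*np.array(S['wrist']))/4)]:
    r=least_squares(lambda x:(arc(x,s)-np.array(Pn)).ravel(),[.52,-.16,1.8]);
    print(n,r.x.round(4),(r.fun*1e3).round(1))
    if n in('mean','wrist'):
        for q in np.arange(-8,174,9.05): print(round(q,1),arc(r.x,q/1e3).round(4))
E
```

```text
scene [ 0.5193 -0.1535  1.7601] [ 0.1 -0.4  1.  -0.2 -0.3  0.2 -0.8  0.3]
side [ 0.516  -0.153   1.7487] [ 1.2  0.2 -0.9 -0.4 -0.9  0.7  0.7 -0.5]
wrist [ 0.5184 -0.1571  1.7592] [-0.1  0.4 -0.3 -0.3  0.1 -0.1  0.3  0. ]
-8.0 [ 0.4862 -0.0312]
1.1 [ 0.4951 -0.0293]
10.1 [ 0.504  -0.0279]
19.2 [ 0.513  -0.0273]
28.2 [ 0.5221 -0.0272]
37.2 [ 0.5311 -0.0278]
46.3 [ 0.5401 -0.029 ]
55.4 [ 0.549  -0.0308]
64.4 [ 0.5577 -0.0332]
73.4 [ 0.5662 -0.0363]
82.5 [ 0.5745 -0.0399]
91.6 [ 0.5825 -0.0441]
100.6 [ 0.5902 -0.0488]
109.6 [ 0.5976 -0.0541]
118.7 [ 0.6046 -0.0598]
127.8 [ 0.6111 -0.066 ]
136.8 [ 0.6172 -0.0727]
145.9 [ 0.6229 -0.0798]
154.9 [ 0.628  -0.0873]
164.0 [ 0.6326 -0.095 ]
173.0 [ 0.6366 -0.1031]
mean [ 0.518  -0.1552  1.7568] [ 0.3  0.1 -0.1 -0.3 -0.3  0.2  0.1 -0. ]
-8.0 [ 0.4862 -0.0292]
1.1 [ 0.495  -0.0273]
10.1 [ 0.504 -0.026]
19.2 [ 0.513  -0.0253]
28.2 [ 0.522  -0.0253]
37.2 [ 0.5311 -0.0259]
46.3 [ 0.54   -0.0271]
55.4 [ 0.5489 -0.0289]
64.4 [ 0.5576 -0.0314]
73.4 [ 0.5661 -0.0344]
82.5 [ 0.5744 -0.0381]
91.6 [ 0.5824 -0.0423]
100.6 [ 0.5901 -0.047 ]
109.6 [ 0.5975 -0.0523]
118.7 [ 0.6044 -0.0581]
127.8 [ 0.611  -0.0643]
136.8 [ 0.6171 -0.071 ]
145.9 [ 0.6227 -0.0781]
154.9 [ 0.6278 -0.0856]
164.0 [ 0.6324 -0.0934]
173.0 [ 0.6364 -0.1015]
```

Call:
{"op": "servo_tool", "data": {"commands": [4, -6, 35, 0, 0, 0, 4, -6, 35, 0, 0, 0, 4, -6, 35, 0, 0, 0, 4, -6, 30, 0, 0, 0, 0, 0, 15, 0, 0, 0, 0, 0, 0, 0, 0, 0, 0, 0, 0, 0, 0, 0, 0, 0, 0, 0, 0, 0]}}

```text
time_s: 3.6
tool_pos: [0.4891, -0.0289, 0.0738]
tool_rot: [180.0, -0.1, -0.1]
force: [-0.4, -0.4, -0.3]
grip_width: 0.0002
```

```bash
cat > c.py <<'E'
from h import *
import sys
from scipy.spatial.transform import Rotation as Ro
n=sys.argv[1]
o=monitor.get_obs();print(o['time_s'],o['tool_pos'].round(4),o['tool_rot'].round(2),o['force'].round(2))
ims=[]
for c in ['wrist','scene','side']:
    p,d=read_camera(c);i=camera_info(c);K=i['camera_matrix']
    q=o['tool_pos']
    if c=='wrist':
        M=np.linalg.inv(i['T_tool_cam']);x=M[:3,3]
    else: x=i['R']@q+i['t']
    u=K@x;u=u[:2]/u[2];print(c,'TCP px',u.round(1), 'depth',x[2].round(3))
    w=60 if c!='wrist' else 110
    a,b=int(u[0])-w,int(u[1])-int(w*.9)
    cr=p[max(b,0):b+int(1.8*w),max(a,0):a+2*w]
    f=400/cr.shape[1]
    cr=cv2.resize(cr,None,fx=f,fy=f,interpolation=cv2.INTER_NEAREST).copy()
    cv2.circle(cr,(int((u[0]-max(a,0)+.5)*f),int((u[1]-max(b,0)+.5)*f)),3,(0,255,0),-1)
    ims.append(cr[:360])
hh=min(x.shape[0] for x in ims)
save(n,cv2.resize(np.hstack([x[:hh] for x in ims[1:]]),None,fx=1,fy=1));save(n+'w',ims[0])
E
python3 c.py t2
```

```text
3.6 [ 0.4891 -0.0289  0.0738] [ 1.7995e+02 -1.3000e-01 -1.3000e-01] [-0.4  -0.4  -0.27]
wrist TCP px [253.6 241. ] depth 0.177
scene TCP px [267.2 159.4] depth 0.844
side TCP px [321.2 191.4] depth 0.702
```

View pics/t2.png

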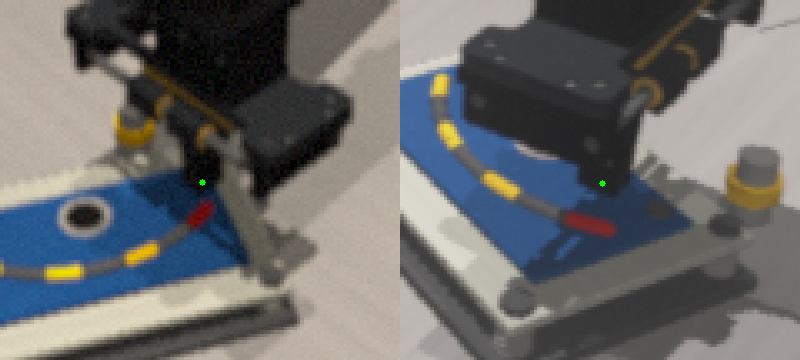

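View pics/t2w.png

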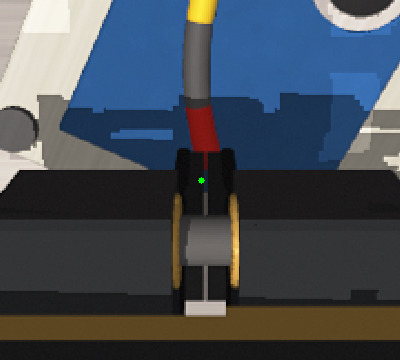

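Call:
{"op": "servo_tool", "data": {"commands": [0, 0, 6, 0, 0, 0, 0, 0, 6, 0, 0, 0, 0, 0, 5, 0, 0, 0, 0, 0, 3, 0, 0, 0, 0, 0, 1, 0, 0, 0, 0, 0, 1, 0, 0, 0, 0, 0, 1, 0, 0, 0, 0, 0, 0, 0, 0, 0]}}

```text
time_s: 4.55
tool_pos: [0.4882, -0.028, 0.0496]
tool_rot: [180.0, -0.0, -0.0]
force: [0.6, 0.3, 1.4]
grip_width: 0.0007
```

Call:
{"op": "servo_tool", "data": {"commands": [0, 0, 1, 0, 0, 0, 0, 0, 1, 0, 0, 0, 0, 0, 1, 0, 0, 0, 0, 0, 0, 0, 0, 0]}}

```text
time_s: 4.95
tool_pos: [0.4883, -0.028, 0.0467]
tool_rot: [180.0, -0.0, -0.0]
force: [-1.0, 0.6, 4.0]
grip_width: 0.0002
```

```bash
python3 c.py t3; python3 -c "
from h import *
import time
for k in range(1): print(monitor.get_obs()['force'],monitor.get_obs()['tool_pos'])"
```

```text
4.95 [ 0.4883 -0.028   0.0467] [ 1.7999e+02 -2.0000e-02 -4.0000e-02] [-1.03  0.63  3.95]
wrist TCP px [253.6 241. ] depth 0.177
scene TCP px [267.7 167.6] depth 0.865
side TCP px [319.6 204.2] depth 0.717
[-0.11823335 -0.17129887  4.00668048] [ 0.48830446 -0.02798875  0.0466722 ]
```

View pics/t3.png

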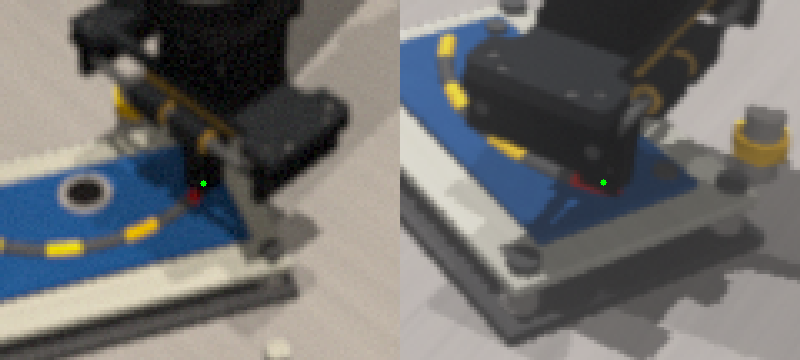

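View pics/t3w.png

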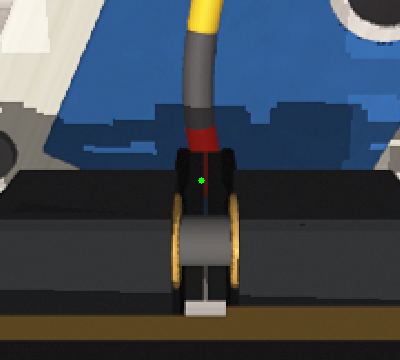

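Contact confirmed on red: the bead enters under the fingers centred, and the vertical force is about 4 N. I'll start the sweep.

Call:
{"op": "servo_tool", "data": {"commands": [3.4, -0.4, 0, 0, 0, 0, 3.4, -0.4, 0, 0, 0, 0, 3, -0.4, 0, 0, 0, 0, 3, -0.4, 0, 0, 0, 0, 3, -0.4, 0, 0, 0, 0, 3, -0.3, 0, 0, 0, 0, 3, -0.2, 0, 0, 0, 0, 3, -0.2, 0, 0, 0, 0, 3, 0, 0, 0, 0, 0, 3, 0, 0, 0, 0, 0]}}

```text
time_s: 6.1
tool_pos: [0.5192, -0.0253, 0.0465]
tool_rot: [180.0, 0.0, -0.0]
force: [-1.7, -0.1, 2.7]
grip_width: 0.0003
```

Call:
{"op": "servo_tool", "data": {"commands": [3, 0, 0, 0, 0, 0, 3, 0.1, 0, 0, 0, 0, 3, 0.2, 0, 0, 0, 0, 3, 0.3, 0, 0, 0, 0, 3, 0.3, 0, 0, 0, 0, 3, 0.4, 0, 0, 0, 0, 3, 0.5, 0, 0, 0, 0, 3, 0.5, 0, 0, 0, 0, 3, 0.6, 0, 0, 0, 0, 3, 0.7, 0, 0, 0, 0]}}

```text
time_s: 7.1
tool_pos: [0.5492, -0.0289, 0.0465]
tool_rot: [180.0, -0.0, -0.0]
force: [-1.4, 1.4, 3.0]
grip_width: 0.0007
```

```bash
python3 c.py t4
```

```text
7.1 [ 0.5492 -0.0289  0.0465] [ 1.8e+02 -0.0e+00 -4.0e-02] [-1.44  1.36  3.01]
wrist TCP px [253.6 241. ] depth 0.177
scene TCP px [248.3 180.6] depth 0.839
side TCP px [290.5 191.9] depth 0.746
```

View pics/t4w.png

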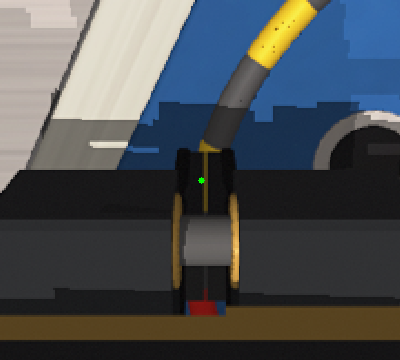

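View pics/t4.png

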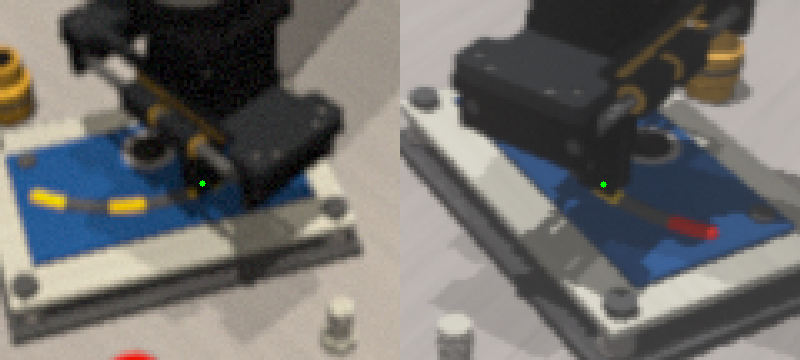

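The fingertips are on band1, with the yellow ending just ahead of them and the bead centred. Continuing.

Call:
{"op": "servo_tool", "data": {"commands": [2.8, 0.7, 0, 0, 0, 0, 2.8, 0.8, 0, 0, 0, 0, 2.8, 0.9, 0, 0, 0, 0, 2.8, 1.0, 0, 0, 0, 0, 2.8, 1.0, 0, 0, 0, 0, 2.8, 1.1, 0, 0, 0, 0, 2.8, 1.2, 0, 0, 0, 0, 2.8, 1.2, 0, 0, 0, 0, 2.7, 1.3, 0, 0, 0, 0, 2.7, 1.4, 0, 0, 0, 0]}}

```text
time_s: 8.25
tool_pos: [0.577, -0.0396, 0.0465]
tool_rot: [-180.0, -0.0, -0.0]
force: [-1.7, 0.9, 4.1]
grip_width: 0.001
```

Call:
{"op": "servo_tool", "data": {"commands": [2.7, 1.3, 0, 0, 0, 0, 2.7, 1.4, 0, 0, 0, 0, 2.6, 1.5, 0, 0, 0, 0, 2.6, 1.6, 0, 0, 0, 0, 2.5, 1.6, 0, 0, 0, 0, 2.5, 1.7, 0, 0, 0, 0, 2.4, 1.8, 0, 0, 0, 0, 2.4, 1.8, 0, 0, 0, 0, 2.3, 1.9, 0, 0, 0, 0, 2.3, 1.9, 0, 0, 0, 0]}}

```text
time_s: 9.25
tool_pos: [0.602, -0.0562, 0.0466]
tool_rot: [180.0, -0.0, -0.0]
force: [-1.5, 1.3, 3.9]
grip_width: 0.0003
```

Call:
{"op": "servo_tool", "data": {"commands": [2.4, 1.9, 0, 0, 0, 0, 2.2, 2.0, 0, 0, 0, 0, 2.2, 2.1, 0, 0, 0, 0, 2.2, 2.1, 0, 0, 0, 0, 2.1, 2.2, 0, 0, 0, 0, 2.0, 2.2, 0, 0, 0, 0, 2.0, 2.3, 0, 0, 0, 0, 1.9, 2.3, 0, 0, 0, 0, 1.9, 2.4, 0, 0, 0, 0, 1.8, 2.4, 0, 0, 0, 0]}}

```text
time_s: 10.25
tool_pos: [0.6226, -0.0781, 0.0466]
tool_rot: [180.0, -0.0, -0.0]
force: [-1.0, 3.0, 3.6]
grip_width: 0.0001
```

```bash
python3 c.py t5
```

```text
10.25 [ 0.6226 -0.0781  0.0466] [ 1.8e+02 -1.0e-02 -4.0e-02] [-1.02  3.02  3.62]
wrist TCP px [253.6 241. ] depth 0.177
scene TCP px [210.  185.6] depth 0.831
side TCP px [272.  167.4] depth 0.813
```

View pics/t5w.png

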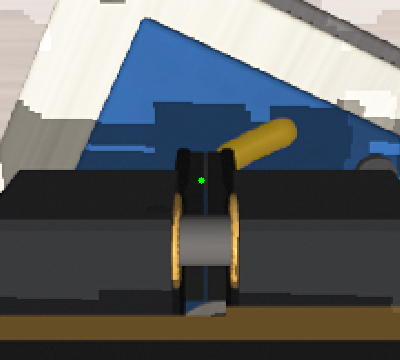

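View pics/t5.png

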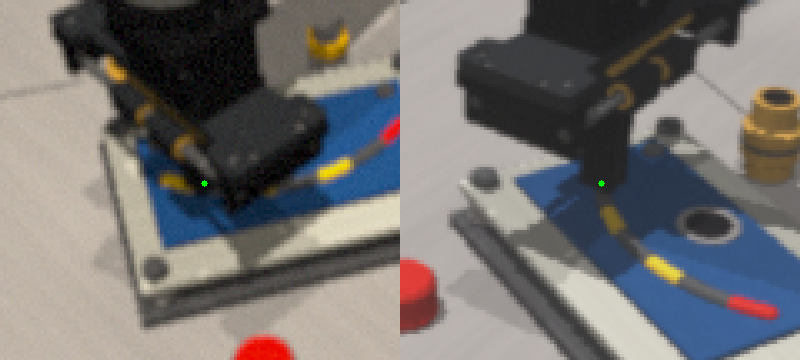

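Band3 is ahead and the nest stays level. The wrist view puts the far end about 1 mm outward of my fit, so I'm nudging the path slightly.

Call:
{"op": "servo_tool", "data": {"commands": [1.9, 2.4, 0, 0, 0, 0, 1.9, 2.5, 0, 0, 0, 0, 1.8, 2.5, 0, 0, 0, 0, 1.8, 2.6, 0, 0, 0, 0, 1.7, 2.6, 0, 0, 0, 0, 1.6, 2.6, 0, 0, 0, 0, 1.5, 2.7, 0, 0, 0, 0, 1.4, 2.7, 0, 0, 0, 0, 1.1, 2.3, 0, 0, 0, 0, 0, 0, 0, 0, 0, 0]}}

```text
time_s: 11.4
tool_pos: [0.6374, -0.1016, 0.0466]
tool_rot: [180.0, -0.0, -0.1]
force: [0.1, 0.1, 3.0]
grip_width: 0.0004
```

```bash
python3 c.py t6
```

```text
11.4 [ 0.6374 -0.1016  0.0466] [ 1.7997e+02 -3.0000e-02 -8.0000e-02] [0.11 0.14 3.03]
wrist TCP px [253.6 241. ] depth 0.177
scene TCP px [198.5 183.4] depth 0.836
side TCP px [272.3 160.2] depth 0.835
```

View pics/t6w.png

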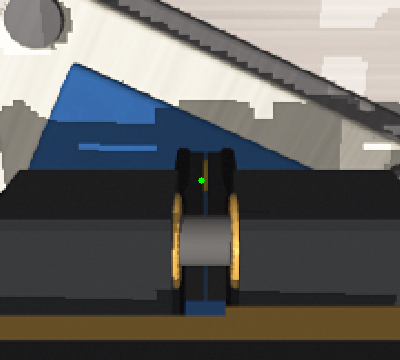

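View pics/t6.png

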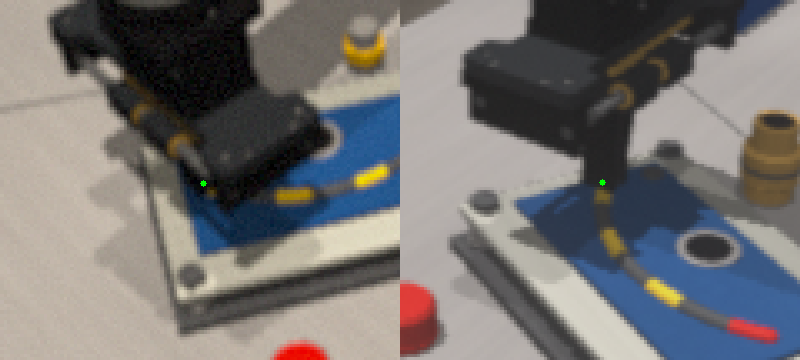

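The slit between the fingers shows yellow right at the TCP, so this is the far end of band3, still in contact at 3 N. Lifting off straight up.

Call:
{"op": "servo_tool", "data": {"commands": [0, 0, -3, 0, 0, 0, 0, 0, -8, 0, 0, 0, 0, 0, -20, 0, 0, 0, 0, 0, -30, 0, 0, 0, 0, 0, -30, 0, 0, 0, 0, 0, -30, 0, 0, 0, 0, 0, -30, 0, 0, 0, -30, 0, 0, 0, 0, 0, -30, 0, 0, 0, 0, 0, 0, 0, 0, 0, 0, 0]}}

```text
time_s: 12.55
tool_pos: [0.5738, -0.1015, 0.1978]
tool_rot: [179.9, 0.2, -0.1]
force: [-0.3, -0.6, -0.1]
grip_width: 0.0005
```

Call:
{"op": "servo_tool", "data": {"commands": [-40, 0, 0, 0, 0, 0, -40, 0, 0, 0, 0, 0, -40, 0, 0, 0, 0, 0, 0, 0, 0, 0, 0, 0, 0, 0, 0, 0, 0, 0, 0, 0, 0, 0, 0, 0, 0, 0, 0, 0, 0, 0]}}

```text
time_s: 13.25
tool_pos: [0.4583, -0.1005, 0.1977]
tool_rot: [-180.0, -0.0, 0.0]
force: [-0.5, -0.2, 0.6]
grip_width: 0.0003
```

```bash
python3 - <<'E'
from h import *
o=monitor.get_obs();print(o['time_s'],o['tool_pos'],o['force'],o['joint_velocities'].round(2))
for c in ['scene','side']:
    p,d=read_camera(c);save(c+'9',p)
    p0=np.load('/tmp/%s0.npz'%c); 
    h=cv2.cvtColor(p,cv2.COLOR_RGB2HSV);H,S,V=[h[...,k].astype(int) for k in range(3)]
    for nm,m in [('yel',(H>20)&(H<35)&(S>150)&(V>150)),('red',((H<5)|(H>174))&(S>170)&(V>120))]:
        n,l,st,ce=cv2.connectedComponentsWithStats(m.astype(np.uint8),connectivity=8)
        for k in range(1,n):
            if st[k,4]>8: print(c,nm,ce[k].round(1),st[k,4],'depth',np.median(pts(c,d,l==k)[0],0).round(4))
    for n in ['coupler','cap','banjo','adapter']:
        for r in look_for(c,n)[:1]: print(c,n,np.round(r['box'],1),round(r['conf'],2))
E
```

```text
13.25 [ 0.45832705 -0.1004799   0.19773309] [-0.47288385 -0.16208036  0.61882664] [-0.01  0.23  0.15  0.21 -0.12  0.1   0.06]
scene yel [243.8 143.8] 20 depth [ 0.459  -0.1476  0.0248]
scene yel [249.1 180.5] 31 depth [ 0.5472 -0.0277  0.0468]
scene yel [201.8 184.4] 29 depth [ 0.6344 -0.0934  0.0467]
scene yel [225.5 186.4] 34 depth [ 0.5982 -0.052   0.0469]
scene red [266.5 169. ] 22 depth [ 0.4943 -0.0261  0.0474]
scene red [227.5 240.7] 254 depth [0.6808 0.0514 0.0244]
scene coupler [182.5 143.   17.1  24.7] 0.65
scene banjo [286.  211.4   8.6  23.1] 0.61
scene adapter [244.1 133.5  11.   18.2] 0.71
side yel [272.7 162.2] 18 depth [ 0.6311 -0.0935  0.0485]
side yel [275.2 176.8] 24 depth [ 0.5984 -0.0524  0.048 ]
side yel [290.5 191.9] 35 depth [ 0.549  -0.0267  0.0482]
side red [211.8 197.2] 190 depth [0.6738 0.0492 0.0255]
side red [317.3 203.5] 37 depth [ 0.4924 -0.0261  0.0476]
side coupler [311.3 136.1  18.2  31.9] 0.69
side cap [203.7 191.1  18.2  22.7] 0.63
side banjo [240.8 234.8  12.8  22.3] 0.68
side adapter [359.7 182.   14.7  22.7] 0.52
```

View pics/side9.png

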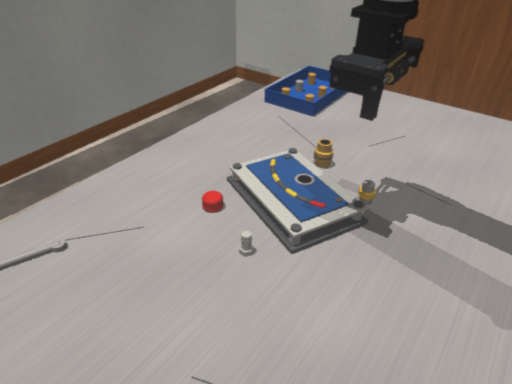

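The side view shows the bands at their starting pixels, so the nest is back up. The fittings have not moved, and the adapter's changed colour comes from the arm's shadow.

```bash
python3 -c "
from h import *
print(env.sign_off())"
```

```text
the job is handed in; nothing more can be done
None
```

I ran the closed fingertips along the whole bead in one pass, from the red end to the far end of band3, in order and including the bare stretches. I then lifted the hand clear and handed the job in at about 13.5 s; no verdict was reported.

- **Contact and force:** the vertical force read about 2.7–4.1 N each time I checked during the sweep. The fingertips held at 46.5–46.7 mm height, so the nest sank about 2.5 mm of its 14 mm travel. Going by the largest force reading it could have been about 4 mm.
- **Nest after release:** the bands are back at their starting pixels and heights in both fixed cameras, and the wrist force reads about zero. The hand is about 0.2 m above the bench, clear of everything.
- **Loose fittings:** coupler, cap, banjo bolt and adapter are where they started, within detector noise. In the last scene-camera check the network missed the cap, but its red patch is still within 1 px of where it was. The adapter's yellow patch shifted about 3 px in the scene camera and dropped out of the colour check in the side camera. I put this down to the arm's shadow, since the network boxes and the side picture show it in place.
- **Disagreement:** the wrist and fixed cameras differed by 3–4 mm sideways on where the bead lies. I followed an average of the two, and close-up wrist pictures showed the bead under the fingertips, off by at most about 1 mm by my estimate.

I had no separate burr reading beyond these force checks, so this is a touch pass rather than a finding on burrs.

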